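# Isolate the roller stand, then turn its roller key up

### The job

Make the roller stand safe and set its roller: first throw the isolator lever at the end of the socket strip right over, from leaning away from the sockets to leaning toward them, as far as it goes; then pull every plug out of the strip and leave them all inside the open metal tray. Only when all plugs are in the tray, turn the roller between its centres until its brass keys face straight up, and leave it so; do not push the other things on the bench about.

Things in the scene. Friction and masses are not known exactly. Their poses are not given: they have to be found in the camera images.
- isolator (a joint): angle of the isolator lever, rad: 0 = leaning outward, toward strip +y (away from the sockets), 1.0 = far stop, leaning toward strip -y (toward the sockets). It swings about an axis along strip x, at y = 148 mm, 22 mm above the bench, and stays where it is left (about 1 N at the ball moves it)
- isolator_tip (a point): centre of the 26 mm black ball at the end of the isolator lever, 60 mm from its pivot; ball centre about 75 mm above the bench. The lever stands beyond the strip's +y end, 76 mm from the nearest socket's centre; its ball swings from 29 mm outward of the pivot to 29 mm inward
- strip: fixed socket strip: grey block 60 mm (x) x 196 (y) x 40 high on a dark base plate, four slots in a row at y = -72, -24, 24, 72 mm for plug_0 to plug_3. Origin: on the bench under the middle of the four sockets; z up; +x points away from the robot (within 0.1 rad of world x)
- plug_0: power plug: black grip 28 mm thick (its x) x 38 wide (y) x 48 tall (z, up when plugged in); below it a brass blade, 8 x 30 mm, ending in a 14 mm thick bulb (rounded about y), tip at z = -26 mm; 0.08 to 0.17 kg. Origin: centre of the grip's underside, which rests on the strip's top (40 mm up) when plugged in. Three or all four plugs are present, an absent one reads None
- plug_1: identical to plug_0 (same size, origin, axes; None if absent). Plugged in, its axes are the strip's. In each socket a sprung detent slide on the +x side bears over the bulb: pulling a plug out takes 10 to 20 N straight up; the detent lets go within 15 mm and the blade is clear of the strip after 26 mm
- plug_2: identical to plug_0 and plug_1; None if absent
- plug_3: identical to plug_0 and plug_1; None if absent
- socket_0 (a point): centre of the mouth of the slot for plug_0, on the strip's top face, 40 mm above the bench; plug_0's origin is here while it is plugged in
- socket_1 (a point): centre of the mouth of the slot for plug_1, on the strip's top face, 40 mm above the bench; plug_1's origin is here while it is plugged in
- socket_2 (a point): centre of the mouth of the slot for plug_2, on the strip's top face, 40 mm above the bench; plug_2's origin is here while it is plugged in
- socket_3 (a point): centre of the mouth of the slot for plug_3, on the strip's top face, 40 mm above the bench; plug_3's origin is here while it is plugged in
- tray: open aluminium tray, loose, 140 mm (x) x 192 mm (y) outside, 34 mm high, floor and walls 4 mm thick; 0.6 kg. Origin: centre of its underside
- roller (a joint): angle of the roller about the stand's y axis, rad; at 0 (and at 6.283) its keys face straight up; growing values turn the keys from up toward the stand's +x (away from the robot). Stops at -1.5 and 7.8. Its bearings drag (about 0.12 N m), so it stays where it is left
- roller_mid (a point): centre of the roller, on its axis, 85 mm above the bench; y is the roller's axis. Roller 156 mm long: plain black middle, 40 mm diameter, 88 mm long, to grip, between two 48 mm aluminium collars. Held between centres on grey posts (36 mm in x, 110 mm high), inner faces 103 mm either side of this point; only the 12 mm base plate lies below
- roller_key (a point): middle of the line of the two brass keys (7 x 30 mm bars standing out of the two end collars on the same side of the roller), 28 mm from the roller's axis; the point's z axis points out radially through the keys
- stand: the fixed roller stand: dark steel base plate 70 mm (x) x 270 mm (y) x 12 mm with the two posts. Origin: on the bench under the middle of the roller; its y axis is the roller's axis; stand +x points away from the robot (within 0.1 rad of world x)
- sanding_block: bystander: cork sanding block 63 x 112 x 37 mm, origin at the centre of its underside
- bottle_1: bystander: small brown dropper bottle, 33 mm across, 102 mm high, origin at the centre of its underside
- word_single_2: bystander: laser-cut plywood word 41 x 120 x 6 mm, origin at the centre of its underside

How it is judged:
By the outcome, as a careful person would: the job done as asked, in the order asked, and still so for the second after the job is handed in, with the robot touching nothing.
Of plug_0, plug_1, plug_2, plug_3 only 3 to 4 are there at a start; the rules pass over those that are not, and their reading is None.
At some moment in a run one of tray may be knocked a few centimetres aside while the robot is not near it.
Once in a run the grip may slacken for a moment while it holds something.
It also fails if it takes over 210 s, if anything falls off the work surface, if the arm or the gripper's body presses on something with over 40 N, if the wrist force passes 120 N, or if a joint passes its speed limit or range.

### The arm

A 6-joint arm with a two-finger parallel gripper is mounted at the origin on a cart in front of the work surface, level with it; the furniture and walls round the work are solid. World frame = base frame: x ahead of the robot, y to its left, z up, the work surface at z = 0. Lengths are in mm, angles in rad, forces in N, time in s.
With the tool pointing down it reaches from about 400 to 925 mm from the base axis. Payload 12.5 kg.
Tool frame: the origin (TCP) lies at the very end of the fingers, on their centre line; the grasp point (between the pads) lies 19 mm behind it; z points along the fingers, y is the line along which they close (so a half turn about z gives the same grasp; the last joint's range is limited). The gripper opens to 95 mm and grips with 3 to 60 N. Pads are 20 mm wide; open, the fingers measure 119 mm over their backs; the gripper's body (75 mm by 180 mm) begins 59 mm behind the grasp point.
Start: joints at [1.019, 0.491, 1.559, -0, 1.092, -0.106], TCP at [269.474, 563.942, 214.661] pointing down, gripper open.
Joint ranges: [-3.1, 3.1], [-0.84, 2.19], [0.05, 2.79], [-1.13, 4.28], [0.06, 2.93], [-2.69, 2.69]. Speed limits (rad/s): [2.22, 2.22, 2.79, 3.14, 3.14, 3.14].

### API

Orientations are given as [roll, pitch, yaw] about the fixed x, y, z axes, in that order (R = Rz(yaw) Ry(pitch) Rx(roll)).
In Python, from cell import env gives the robot as it stands.
- The arm moves only by the shell command python3 steer.py 'ROWS'. ROWS is one flat JSON list of numbers that holds 1 to 5 rows one after another, with no inner brackets; each row has 5 numbers: dx, dy, dz in units of 20 mm, then a turn about the tool's z in rad, then the opening from 0.0 (shut) to 1.0 (fully open); each row is the pose to reach, as a shift and turn from the pose commanded when the command began, along the tool's axes at that moment; what a row does not reach only later rows make up. A row lasts 1/12 s, in which the tool goes at most 41.7 mm and 0.125 rad, less where a joint would pass 70% of its speed; a pose out of reach is approached as far as the arm can. The fingers move at their own pace and stop on an object; the grip force is fixed at half the most. Time passes only in rows, so rows that do not move let the fingers close. It prints the time, the measured TCP pose, the force, the opening and the grip force at its end. Input that does not fit is refused with a message, and nothing moves.
- env.state(): the state, without advancing time (a new reading comes with each control period).
- env.read_camera(name): name is "scene" or "top"; returns (picture, depth): 480x640x3 uint8, red, green, blue; 480x640 float32, mm along the optical axis (not along the pixel's ray), 0 where there is no reading.
- env.camera_info(name): a dict with "vertical_fov" (degrees; the focal length in pixels is half the picture's height over the tangent of half this angle, whatever the lens; pixels are square), "cx", "cy" (the principal point, pixels), "origin" and "attitude" of the camera in the world. Camera axes: x right, y down, z forward; pixel columns grow to the right and rows downward; lengths in mm; the calibration is good to about 2 mm. A picture is of the moment at which its call begins. camera_info takes no time and is no camera call.
- env.job_done(): hands the job in; it is judged then, once.
The state is a dict: "t": time; "joints": joint angles; "qvel": joint speeds; "tau": joint torques, N m; "eef_pos": TCP position; "tcp_rot": TCP orientation; "ft_force": force on the tool from outside, world axes, zero at the start; "moment": the same for the moment, N m; "opening": opening from 0.0 (shut) to 1.0 (fully open); "grip_force": force on a finger pad.
Only numpy, scipy, OpenCV 4.12 (cv2) and the standard library are available. Lean on these libraries where they do the work, as an engineer would, in place of code of your own. Each camera call takes 0.05 s, during which the arm holds its last target. There are 200 camera calls.

## Working session

There is one attempt and no reset: what is moved stays moved. The work goes in short steps, Python scripts to look and compute and a shell command to move; the robot and the scene stay as the last step left them, time stands still between calls to the robot, and variables do not carry over. Pictures are saved under pics/ and viewed, at most 14 in all, crops included, and the job is handed in when it is done.

```bash
ls; mkdir -p pics; cat > h.py <<'E'
import numpy as np, cv2
from cell import env
from scipy.spatial.transform import Rotation as R
def cam(n):
    i=env.camera_info(n); f=240/np.tan(np.radians(i["vertical_fov"])/2)
    a=np.array(i["attitude"],float)
    M=a if a.shape==(3,3) else R.from_euler('xyz',a).as_matrix()
    return f,i["cx"],i["cy"],np.array(i["origin"],float),M
def ray(n,u,v):
    f,cx,cy,o,M=cam(n); return o,M@np.array([(u-cx)/f,(v-cy)/f,1])
def onz(n,u,v,z):
    o,d=ray(n,u,v); return o+d*(z-o[2])/d[2]
def cloud(n,dep):
    f,cx,cy,o,M=cam(n); v,u=np.mgrid[:480,:640]
    return np.stack([(u-cx)/f*dep,(v-cy)/f*dep,dep],-1)@M.T+o
def proj(n,p):
    f,cx,cy,o,M=cam(n); q=M.T@(np.array(p)-o); return q[0]/q[2]*f+cx,q[1]/q[2]*f+cy
E
python3 - <<'E'
from h import *
for n in("scene","top"):
    p,d=env.read_camera(n); cv2.imwrite(f"pics/{n}0.png",p[:,:,::-1]); np.save(f"{n}0.npy",d); print(env.camera_info(n))
print(env.state())
E
```

```text
cell.py
pics
steer.py
{'vertical_fov': 48.362044745966976, 'cx': 315.7332990559263, 'cy': 243.08244593830233, 'origin': array([1288.16613876,  571.4364394 ,  710.40703853]), 'attitude': array([-2.1743525 , -0.00765396,  2.239963  ])}
{'vertical_fov': 43.99110312097277, 'cx': 320.12637356486186, 'cy': 240.37669898518934, 'origin': array([ 506.58805391,   -6.7220322 , 1398.31368602]), 'attitude': array([-3.0864245 ,  0.00684093, -1.59691712])}
{'t': 0.1, 'joints': array([ 1.01941268e+00,  4.91490878e-01,  1.55934062e+00, -4.44800383e-05,
        1.09169059e+00, -1.05600878e-01]), 'qvel': array([-1.27644002e-03, -3.67595149e-03, -1.32290769e-03,  1.35341111e-04,
       -5.67546433e-05,  6.97433020e-04]), 'tau': array([ 1.73257333e-03, -6.13625765e+01, -2.58604914e+01,  6.93385187e-02,
        4.70797322e-02, -1.11124016e-04]), 'eef_pos': array([269.36746088, 563.76330092, 214.14189362]), 'tcp_rot': array([-3.14066423e+00, -5.87342836e-05,  2.69583038e+00]), 'ft_force': array([1.12051609, 0.16199949, 0.22927578]), 'moment': array([ 0.06342257,  0.01812971, -0.0108359 ]), 'grip_force': 0.0, 'opening': 0.9991045078276498}
```

View pics/scene0.png

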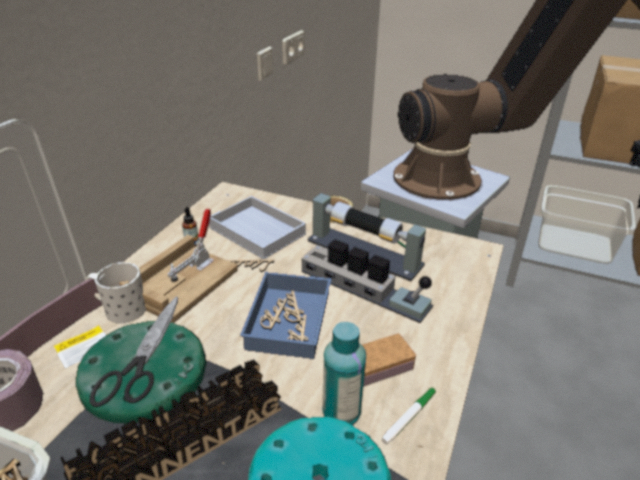

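View pics/top0.png

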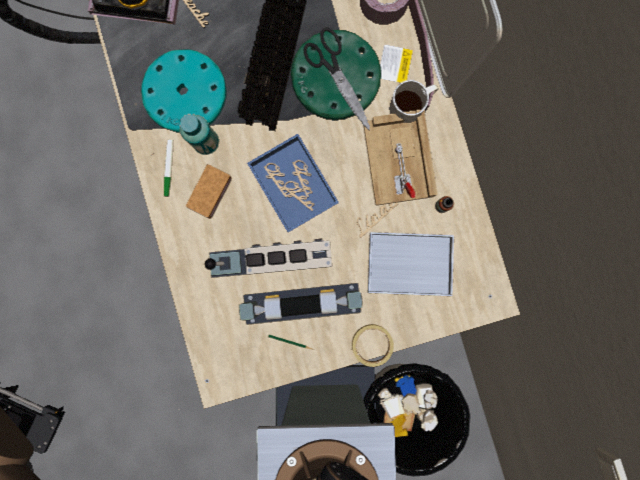

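Scene shows the strip at about (350,275) with three plugs, the black lever ball at (425,283), the roller at (370,222) and the aluminium tray at (258,227). In the top view, the plugs are at (256,259), (277,257) and (297,255). The empty slot is near (319,253), the ball at (210,264), the roller at (300,304) and the tray at (410,264).

```bash
python3 - <<'E'
from h import *
t=cv2.imread("pics/top0.png")[225:335,190:470]; s=cv2.imread("pics/scene0.png")[180:330,280:450]
a=cv2.resize(t,(780,306),interpolation=2); b=cv2.resize(s,(330,291),interpolation=2)
im=np.zeros((600,800,3),np.uint8); im[:306,:780]=a; im[309:600,:330]=b
cv2.imwrite("pics/crop0.png",im)
d=np.load("top0.npy"); c=cloud("top",d); p=cv2.imread("pics/top0.png")
for nm,(u,v) in dict(ball=(210,264),p3=(256,259),p2=(277,257),p1=(297,255),e=(319,253),roll=(300,304),post=(246,312),post2=(354,296),tray=(410,264),bench=(330,225)).items(): print(nm,c[v,u].round(1))
ds=np.load("scene0.npy"); cs=cloud("scene",ds)
for nm,(u,v) in dict(ball=(425,283),p1=(339,253),p2=(357,260),p3=(378,269),roll=(363,221)).items(): print(nm,cs[v,u].round(1))
E
```

```text
ball [533.4 244.8  87.4]
p3 [541.7 142.8  88.7]
p2 [545.   96.5  86.8]
p1 [548.1  52.   92.3]
e [553.9   4.2  12.2]
roll [441.1  47.6 102.2]
post [427.5 164.1 111.6]
post2 [455.6 -69.9 106.8]
tray [ 522.8 -207.8    6.7]
bench [ 6.197e+02 -2.340e+01  6.000e-01]
ball [543.1 249.9  80.6]
p1 [559.7  62.1  74.5]
p2 [558.1 105.6  76. ]
p3 [552.  151.8  71.9]
roll [452.4  47.   93.2]
```

View pics/crop0.png

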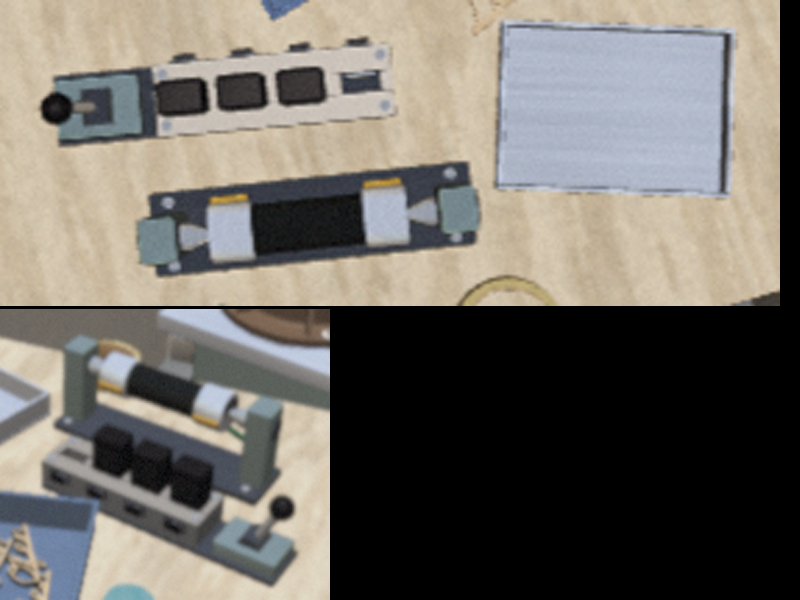

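The crop shows three plugs, in slots 1–3, with slot 0 (next to the tray) empty. The lever leans outward (left, ball at crop (57,108)). The brass keys are on the roller's +x side, low enough to show under the collars in the scene view.

```bash
cat >> h.py <<'E'
def tri(a,b):
    (o1,d1),(o2,d2)=ray("top",*a),ray("scene",*b); d1/=np.linalg.norm(d1); d2/=np.linalg.norm(d2)
    s=np.linalg.lstsq(np.c_[d1,-d2],o2-o1,rcond=None)[0]; p,q=o1+s[0]*d1,o2+s[1]*d2
    return (p+q)/2,np.linalg.norm(p-q)
def blobs(m,box,amin=8):
    x0,y0,x1,y1=box; k=np.zeros(m.shape,np.uint8); k[y0:y1,x0:x1]=m[y0:y1,x0:x1]
    n,l,s,c=cv2.connectedComponentsWithStats(k); return [(c[i].round(1),s[i]) for i in range(1,n) if s[i][4]>=amin],l
E
python3 - <<'E'
from h import *
T=cv2.imread("pics/top0.png");S=cv2.imread("pics/scene0.png")
dk=lambda I,t:(I.max(2)<t).astype(np.uint8)
def br(I):
    h=cv2.cvtColor(I,cv2.COLOR_BGR2HSV); return ((h[...,0]>12)&(h[...,0]<28)&(h[...,1]>120)&(h[...,2]>70)).astype(np.uint8)
for n,I,b in(("top dark",dk(T,62),(200,235,312,280)),("scene dark",dk(S,50),(325,235,440,300))):
    print(n);[print(c,s) for c,s in blobs(I,b)[0]]
for n,I,b in(("top br",br(T),(255,280,345,315)),("scene br",br(S),(315,190,430,250))):
    print(n);[print(c,s) for c,s in blobs(I,b,4)[0]]
m=dk(T,62);bl,l=blobs(m,(200,235,312,280),60)
for c,s in bl:
    print(c,onz("top",*c,88).round(1))
d=np.load("top0.npy");C=cloud("top",d)
for u,v in((256,259),(277,257),(297,255)): print("h",np.median(C[v-3:v+4,u-4:u+5].reshape(-1,3),0).round(1))
# tray: light-blue region
h=cv2.cvtColor(T,cv2.COLOR_BGR2HSV); print("trayhsv",h[264,410],h[225,340])
m=((C[...,2]>-10)&(h[...,0]>100)&(h[...,0]<130)&(h[...,1]>15)).astype(np.uint8)
bl,l=blobs(m,(360,225,465,305),500)
for c,s in bl:
    i=[k for k in range(1,l.max()+1) if (l==k).sum()==s[4]][0]
    r=cv2.minAreaRect(np.argwhere(l==i)[:,::-1].astype(np.float32)); bx=cv2.boxPoints(r); print(r)
    for q in bx: print(onz("top",*q,34).round(1))
E
```

```text
top dark
[297.2 255.5] [289 249  18  14 168]
[275.8 257.5] [268 251  18  14 176]
[254.6 259.4] [244 253  21  13 197]
[210.  263.6] [205 258  11  12  92]
scene dark
[358.6 260.9] [ 328  241   62   42 1305]
[327.7 274.7] [325 273   7   4  18]
[424.6 282.7] [420 278  10  10  76]
[348.5 283.6] [345 281   8   6  27]
[368.5 292. ] [365 289   9   7  31]
top br
[326.7 290.3] [320 289  14   4  30]
[271.5 296. ] [265 295  14   3  30]
scene br
[335.6 219.9] [331 218  11   5  26]
[385.6 237.5] [380 235  12   6  27]
[297.2 255.5] [547.1  51.8  88. ]
[275.8 257.5] [543.9  99.1  88. ]
[254.6 259.4] [541. 146.  88.]
[210.  263.6] [534.3 244.6  88. ]
h [541.7 142.8  88.5]
h [545.   96.5  87.7]
h [548.1  52.1  88.6]
trayhsv [114  35 204] [ 18  59 194]
((410.45574951171875, 263.65216064453125), (83.59204864501953, 60.22470474243164), 2.2025980949401855)
[ 460.7 -104.7   34. ]
[ 598.5 -114.2   34. ]
[ 586.  -305.7   34. ]
[ 448.5 -295.1   34. ]
```

```bash
python3 - <<'E'
from h import *
for n,a,b in(("ball",(210,263.6),(424.6,282.7)),("keyR",(326.7,290.3),(335.6,219.9)),("keyL",(271.5,296),(385.6,237.5))):
    p,e=tri(a,b); print(n,p.round(1),round(e,1))
# plug heads: predicted pixel of the scene for top corners, to check height vs mask extent (328..390, 241..283)
for y,x in((53,547.5),(101,544.5),(148.5,541.5)):
    print([np.round(proj("scene",(x+sx*14,y+sy*19,z))) .tolist() for sx,sy,z in((-1,-1,88),(1,1,40),(1,-1,40),(1,1,88))])
ds=np.load("scene0.npy");C=cloud("scene",ds);T=cloud("top",np.load("top0.npy"))
# roller axis: top cloud along collars and middle
sel=(T[...,2]>60)&(T[...,0]>395)&(T[...,0]<490)&(T[...,1]>-90)&(T[...,1]<190)
P=T[sel];
for a in range(-80,190,20):
    q=P[(P[:,1]>=a)&(P[:,1]<a+20)]
    if len(q)>10: print(a,len(q),np.percentile(q[:,0],[3,50,97]).round(),np.percentile(q[:,2],[50,95]).round())
E
```

```text
ball [535.  246.5  74.5] 1.7
keyR [469.4 -12.3  80.8] 2.5
keyL [459.5 110.7  80.8] 0.8
[[336.0, 237.0], [342.0, 269.0], [327.0, 262.0], [343.0, 250.0]]
[[356.0, 245.0], [362.0, 277.0], [347.0, 270.0], [363.0, 258.0]]
[[376.0, 253.0], [383.0, 286.0], [367.0, 278.0], [384.0, 266.0]]
-80 160 [430. 447. 465.] [110. 114.]
-60 103 [434. 447. 462.] [ 96. 112.]
-40 137 [422. 445. 469.] [103. 110.]
-20 226 [420. 444. 469.] [104. 111.]
0 175 [422. 442. 462.] [102. 109.]
20 165 [421. 441. 458.] [102. 107.]
40 164 [419. 439. 456.] [101. 107.]
60 166 [417. 437. 454.] [101. 108.]
80 201 [414. 436. 457.] [102. 111.]
100 220 [412. 436. 459.] [104. 110.]
120 90 [414. 432. 458.] [ 95. 110.]
140 151 [414. 430. 447.] [105. 113.]
160 149 [412. 430. 446.] [110. 114.]
```

```bash
python3 - <<'E'
from h import *
k=lambda u,v:(190+u/2.786,225+v/2.786)
for n,q,z in(("endL",(156,98),40),("endR",(394,81),40),("slot0",(361,82),40),("p3",(184,97),88),("p2",(242,91),88),("p1",(301,86),88)): print(n,onz("top",*k(*q),z).round(1))
s=lambda u,v:(280+u/1.941,180+(v-309)/1.941)
# block corners at top: right-end corner near robot / far ; scene reading
print("far +y top corner",tri(k(160,134-0) if 0 else k(157,65),s(222,500-0)))
print(env.state()["eef_pos"])
E
```

```text
endL [541.  171.3  40. ]
endR [549.8 -24.4  40. ]
slot0 [549.7   2.7  40. ]
p3 [540.  142.8  88. ]
p2 [543.5  96.8  88. ]
p1 [546.2  50.   88. ]
far +y top corner (array([559.77115138, 178.4116024 ,  66.55041774]), np.float64(27.59510355467835))
[269.36746088 563.76330092 214.14189362]
```

```bash
cat > go.py <<'E'
import sys; from h import *
a=[float(x) for x in sys.argv[1:]]; s=env.state(); p=s["eef_pos"]; y=s["tcp_rot"][2]
def show(x,yy,z,yaw):
    M=R.from_euler('xyz',s["tcp_rot"]).as_matrix(); d=M.T@(np.array([x,yy,z])-p); print("d",d.round(1),"turn",round((y-yaw+np.pi)%(2*np.pi)-np.pi,3))
show(*a)
E
python3 go.py 533 305 150 1.63
```

```text
d [-349.4 -119.8   64.2] turn 1.066
```
Move halfway: keep z. Gripper close 0. First the turn of 0.6 with half movement.

The rows are not in the units I measure in: shifts go in units of 20 mm. I convert before sending: -175 mm is -8.75, -140 mm is -7.

```bash
python3 steer.py '[-1.75,-0.6,0,0.12,0,-3.5,-1.2,0,0.24,0,-5.25,-1.8,0.5,0.36,0,-7,-2.4,1,0.48,0,-8.75,-3,1.5,0.6,0]'; python3 go.py 533 305 150 1.63
```

```text
t: 0.52
eef_pos: [402.3, 433.0, 184.2]
tcp_rot: [3.142, -0.0, 2.09]
ft_force: [0.3, -0.1, -0.1]
opening: 0.707
grip_force: 0.0
d [-176.    49.9   34.2] turn 0.46
```

```bash
python3 steer.py '[-2,0.5,0.35,0.1,0,-4,1,0.7,0.2,0,-6,1.5,1,0.32,0,-7.5,2,1.35,0.42,0,-8.8,2.5,1.7,0.46,0]'; python3 go.py 533 290 62 1.63
```

```text
t: 0.93
eef_pos: [534.4, 304.9, 150.1]
tcp_rot: [-3.141, 0.0, 1.629]
ft_force: [-0.4, -0.2, -0.4]
opening: 0.358
grip_force: 0.0
d [-14.8  -2.2  88.1] turn -0.001
```

```bash
python3 steer.py '[0,-0.05,1.5,0,0,0,-0.1,3,0,0,0,-0.1,4.4,0,0,-0.5,-0.1,4.4,0,0,-0.5,-0.1,4.4,0,0]'; python3 steer.py '[-0.75,0,0,0,0,-1.5,0,0,0,0,-2.25,0,0,0,0,-2.75,0,0,0,0,-3.25,0,0,0,0]'
```

```text
t: 1.35
eef_pos: [531.1, 295.5, 61.8]
tcp_rot: [-3.138, 0.001, 1.636]
ft_force: [0.3, 0.4, -0.2]
opening: 0.025
grip_force: 0.0
t: 1.77
eef_pos: [536.3, 230.7, 63.6]
tcp_rot: [3.14, -0.0, 1.635]
ft_force: [-0.1, 1.5, 0.9]
opening: 0.008
grip_force: 0.6
```

```bash
python3 - <<'E'
from h import *
I=[env.read_camera(n)[0][:,:,::-1] for n in("top","scene")]
im=np.hstack([cv2.resize(I[0][225:325,190:340],(450,300)),cv2.resize(I[1][180:330,280:450],(340,300))]); cv2.imwrite("pics/l1.png",im); print(env.state()["eef_pos"],env.state()["ft_force"])
E
```

```text
[536.18375665 230.40505825  63.12912819] [-0.77139233 -0.68454547 -0.66407851]
```

View pics/l1.png

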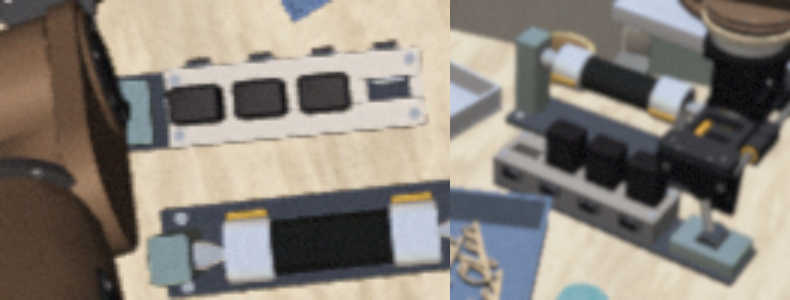

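The lever rod (scene, about (707,215)) is now near upright behind the gripper, so it is moving. I'll keep pushing gently to the stop.

```bash
python3 steer.py '[-0.25,0,0,0,0,-0.45,0,0,0,0,-0.6,0,0,0,0,-0.7,0,0,0,0,-0.7,0,0,0,0]'; python3 steer.py '[-0.15,0,0,0,0,-0.15,0,0,0,0,-0.25,0,0,0,0,-0.25,0,0,0,0]'
```

```text
t: 2.28
eef_pos: [536.7, 218.0, 62.5]
tcp_rot: [-3.141, 0.0, 1.636]
ft_force: [0.5, -0.7, -0.1]
opening: 0.009
grip_force: 0.0
t: 2.62
eef_pos: [536.8, 216.6, 62.6]
tcp_rot: [3.14, -0.005, 1.635]
ft_force: [-3.6, 28.6, -4.0]
opening: 0.006
grip_force: 13.9
```

Scaled: -90 mm is -4.5, -80 mm is -4.

```bash
python3 steer.py '[0.75,0,0,0,0,0.75,0,-2,0,0.3,0.5,0,-4,0,0.6,-1.5,0,-4.5,0,0.65,-3,0,-4.5,0,0.65]'; python3 go.py 541.5 144.5 54 1.635
```

```text
t: 3.03
eef_pos: [542.1, 153.1, 156.0]
tcp_rot: [3.136, -0.0, 1.639]
ft_force: [0.3, -0.1, -0.9]
opening: 0.228
grip_force: 0.0
d [ -8.6  -1.8 102. ] turn 0.004
```

```bash
python3 steer.py '[-0.45,0,0,0,0.6,-0.45,-0.05,1,0,0.6,-0.45,-0.05,2.25,0,0.6,-0.45,-0.05,3,0,0.6,-0.45,-0.05,3,0,0.6]'; python3 go.py 541.5 144.5 52 1.635;  python3 - <<'E'
from h import *
I=[env.read_camera(n)[0][:,:,::-1] for n in("top","scene")]
im=np.hstack([cv2.resize(I[0][225:325,190:340],(450,300)),cv2.resize(I[1][180:330,280:450],(340,300))]); cv2.imwrite("pics/l2.png",im)
E
```

```text
t: 3.45
eef_pos: [539.1, 144.2, 89.7]
tcp_rot: [-3.137, 0.0, 1.636]
ft_force: [0.3, -0.4, -0.3]
opening: 0.571
grip_force: 0.0
d [ 0.2  2.6 37.7] turn 0.001
```

View pics/l2.png

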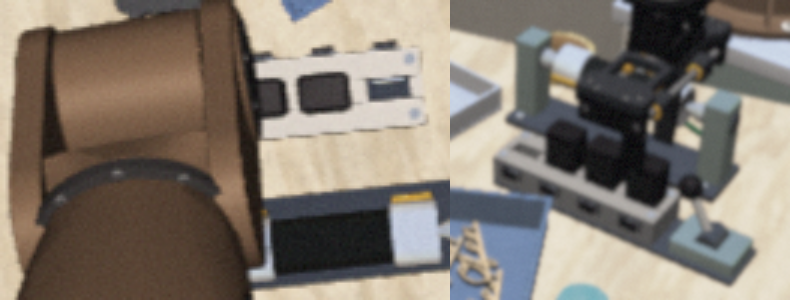

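The lever now leans toward the sockets (ball at (690,187), foot at (712,240)). The fingers straddle plug 3 at (650,180).

Scaled: 2 mm is 0.1, 1 mm is 0.05.

```bash
python3 steer.py '[0,0.05,0.75,0,0.6,0,0.1,1.5,0,0.6,0,0.1,1.85,0,0.6,0,0.1,1.85,0,0.2,0,0.1,1.85,0,0.1]';python3 steer.py '[0,0,0,0,0.1,0,0,0,0,0.1,0,0,0,0,0.1]'
```

```text
t: 3.97
eef_pos: [542.8, 144.6, 56.3]
tcp_rot: [3.141, -0.0, 1.636]
ft_force: [0.7, 0.7, -0.5]
opening: 0.508
grip_force: 0.0
t: 4.22
eef_pos: [542.3, 144.4, 56.3]
tcp_rot: [-3.141, -0.0, 1.636]
ft_force: [-14.2, -1.8, 14.3]
opening: 0.308
grip_force: 7.9
```

```bash
python3 steer.py '[0,0,0,0,0.1,0,0,0,0,0.1]'
```

```text
t: 4.38
eef_pos: [541.6, 144.4, 56.3]
tcp_rot: [-3.14, 0.0, 1.636]
ft_force: [-5.3, -0.9, 7.0]
opening: 0.291
grip_force: 30.0
```

```bash
python3 steer.py '[0,0,-0.2,0,0.1,0,0,-0.4,0,0.1,0,0,-0.6,0,0.1,0,0,-0.9,0,0.1,0,0,-1.3,0,0.1]';python3 steer.py '[0,0,-1,0,0.1,0,0,-2.25,0,0.1,0,0,-3,0,0.1,0,0,-3,0,0.1]'; python3 go.py 525 -150 150 1.635;python3 - <<'E'
from h import *
I=[env.read_camera(n)[0][:,:,::-1] for n in("top","scene")]
im=np.hstack([cv2.resize(I[0][225:325,320:470],(450,300)),cv2.resize(I[1][180:330,180:450],(340,300))]); cv2.imwrite("pics/l3.png",im)
E
```

```text
t: 4.8
eef_pos: [542.6, 144.4, 81.9]
tcp_rot: [-3.141, -0.0, 1.636]
ft_force: [0.2, -0.2, -1.2]
opening: 0.292
grip_force: 29.9
t: 5.13
eef_pos: [544.4, 144.7, 145.5]
tcp_rot: [3.135, -0.001, 1.636]
ft_force: [-0.5, -0.9, -0.4]
opening: 0.292
grip_force: 29.9
d [-292.8  -38.4   -5. ] turn 0.001
```

View pics/l3.png

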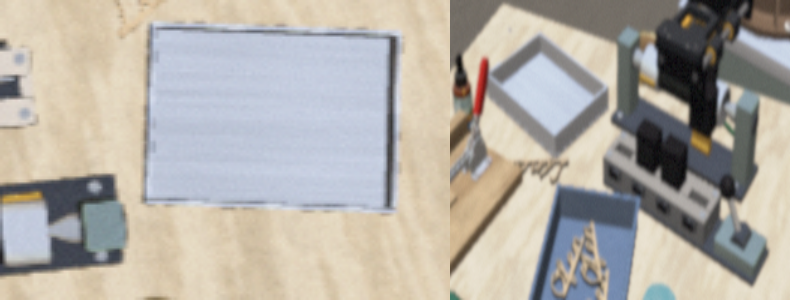

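Plug 3 is lifted out (scene crop, blade at (703,145)) and two plugs are left in the strip. The tray hasn't moved.

```bash
python3 go.py 491.5 -263 150 1.506; python3 steer.py '[-2,-0.15,-0.25,0,0.1,-4,-0.3,-0.25,0,0.1,-6,-0.6,-0.25,0,0.1,-8,-1,-0.25,0.03,0.1,-10,-1.5,-0.25,0.06,0.1]'; python3 go.py 491.5 -263 150 1.506
```

```text
d [-403.2  -77.7   -8. ] turn 0.13
t: 5.65
eef_pos: [525.0, -58.8, 145.5]
tcp_rot: [-3.14, -0.0, 1.575]
ft_force: [0.7, -0.4, -0.6]
opening: 0.293
grip_force: 29.9
d [-204.1  -34.3   -4.5] turn 0.069
```

Scaled: -200 mm is -10, -160 mm is -8.

```bash
python3 steer.py '[-2,-0.35,0,0,0.1,-4,-0.7,0,0.03,0.1,-6,-1.05,0,0.05,0.1,-8,-1.4,0,0.07,0.1,-10,-1.7,0,0.07,0.1]'; python3 steer.py '[-0.2,0,1,0,0.1,-0.2,0,2,0,0.1,-0.2,0,3.25,0,0.1,-0.2,0,4,0,0.1,-0.2,0,4,0,0.1]'; python3 go.py 491.5 -263 49 1.506
```

```text
t: 6.07
eef_pos: [491.5, -259.1, 145.5]
tcp_rot: [-3.14, -0.001, 1.504]
ft_force: [1.7, 0.2, 0.1]
opening: 0.293
grip_force: 30.0
t: 6.48
eef_pos: [490.7, -260.4, 62.8]
tcp_rot: [-3.136, -0.003, 1.505]
ft_force: [-0.5, 0.7, -0.1]
opening: 0.295
grip_force: 29.9
d [-2.5  1.1 13.8] turn -0.001
```

```bash
python3 steer.py '[0,0,0.3,0,0.1,0,0,0.6,0,0.1,0,0,0.7,0,0.1,0,0,0.7,0,0.6,0,0,0.7,0,0.6]'; python3 steer.py '[0,0,0,0,0.6,0,0.75,0,0,0.6,0,1.5,0,0,0.6,0,2,-0.25,0,0.6,0,2,-0.5,0,0.8]';python3 steer.py '[0,0,-1.5,0,0.8,0,0,-3,0,0.8,1,0,-4.5,0,0.6,3,0,-4.5,0,0.6,5,0,-4.5,0,0.6]';python3 - <<'E'
from h import *
I=[env.read_camera(n)[0][:,:,::-1] for n in("top","scene")]
im=np.hstack([cv2.resize(I[0][225:325,320:470],(450,300)),cv2.resize(I[1][180:330,180:450],(340,300))]); cv2.imwrite("pics/l4.png",im)
E
```

```text
t: 6.9
eef_pos: [492.7, -261.3, 53.1]
tcp_rot: [3.141, 0.0, 1.506]
ft_force: [0.2, -0.1, -0.5]
opening: 0.382
grip_force: 0.0
t: 7.32
eef_pos: [533.8, -264.1, 63.1]
tcp_rot: [3.14, 0.001, 1.506]
ft_force: [-0.4, 0.5, 0.7]
opening: 0.631
grip_force: 0.0
t: 7.73
eef_pos: [538.7, -164.1, 154.9]
tcp_rot: [3.138, 0.001, 1.503]
ft_force: [0.6, 1.2, -0.4]
opening: 0.644
grip_force: 0.0
```

View pics/l4.png

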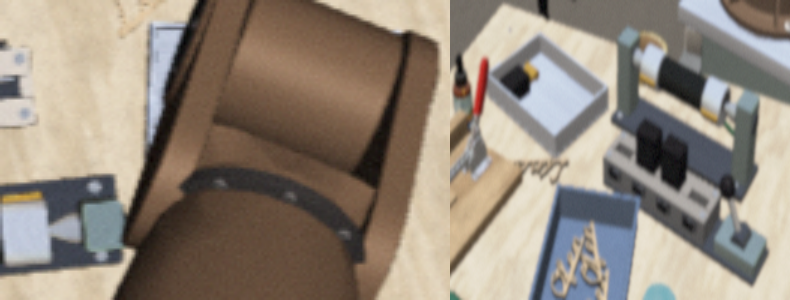

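Plug 3 lies in the tray's far end (scene crop (520,78)). Plugs 1 and 2 are still in the strip at (650,145) and (675,158).

Scaled: -5 mm is -0.25, -2 mm is -0.1.

```bash
python3 steer.py '[2,0,0,-0.03,0.6,4,-0.1,0,-0.06,0.6,6,-0.25,0,-0.09,0.6,8,-0.4,0,-0.12,0.6,10,-0.55,0,-0.13,0.6]'; python3 go.py 544.5 97 95 1.635
```

```text
t: 8.25
eef_pos: [540.2, 37.3, 153.1]
tcp_rot: [3.141, 0.0, 1.637]
ft_force: [0.6, 0.0, -1.2]
opening: 0.598
grip_force: 0.0
d [59.3  8.2 58.1] turn 0.002
```

Scaled: 59 mm is 2.95, 58 mm is 2.9.

```bash
python3 steer.py '[1.5,0.2,0,0,0.6,2.95,0.4,0.5,0,0.6,2.95,0.4,2,0,0.6,2.95,0.4,2.9,0,0.6,2.95,0.4,2.9,0,0.6]'; python3 go.py 544.5 97 55 1.635
```

```text
t: 8.67
eef_pos: [543.1, 95.5, 92.0]
tcp_rot: [-3.137, -0.0, 1.637]
ft_force: [-0.2, 0.5, -0.2]
opening: 0.602
grip_force: 0.0
d [ 1.4  1.7 37. ] turn 0.002
```

Scaled: 39 mm is 1.95, 20 mm is 1.

```bash
python3 steer.py '[0.05,0,1,0,0.6,0.05,0,1.95,0,0.6,0.05,0,1.95,0,0.1,0.05,0,1.95,0,0.1,0.05,0,1.95,0,0.1]';python3 steer.py '[0,0,0,0,0.1,0,0,0,0,0.1,0,0,0,0,0.1]'
```

```text
t: 9.08
eef_pos: [545.5, 96.2, 57.1]
tcp_rot: [3.14, -0.0, 1.635]
ft_force: [-0.6, -0.1, -0.1]
opening: 0.444
grip_force: 0.0
t: 9.33
eef_pos: [544.6, 96.5, 56.7]
tcp_rot: [-3.142, 0.0, 1.636]
ft_force: [-4.5, -2.6, 7.8]
opening: 0.297
grip_force: 30.0
```

Scaled: -26 mm is -1.3, -18 mm is -0.9.

```bash
python3 steer.py '[0,0,-0.2,0,0.1,0,0,-0.4,0,0.1,0,0,-0.6,0,0.1,0,0,-0.9,0,0.1,0,0,-1.3,0,0.1]';python3 steer.py '[0,0,-1.5,0,0.1,0,0,-3,0,0.1,0,0,-3.5,0,0.1,0,0,-3.5,0,0.1]'; python3 - <<'E'
from h import *
p,d=env.read_camera("top"); T=p[:,:,::-1]
h=cv2.cvtColor(np.ascontiguousarray(T),cv2.COLOR_BGR2HSV)
m=((h[...,0]>100)&(h[...,0]<130)&(h[...,1]>15)).astype(np.uint8)
x0,y0,x1,y1=360,225,480,320; k=np.zeros_like(m);k[y0:y1,x0:x1]=m[y0:y1,x0:x1]
n,l,s,c=cv2.connectedComponentsWithStats(k); i=1+s[1:,4].argmax()
r=cv2.minAreaRect(np.argwhere(l==i)[:,::-1].astype(np.float32)); print(r, onz("top",*r[0],34).round(1))
E
python3 go.py 495 -203 150 1.506
```

```text
t: 9.75
eef_pos: [545.2, 96.6, 82.2]
tcp_rot: [3.141, -0.0, 1.636]
ft_force: [0.6, 0.8, -0.9]
opening: 0.295
grip_force: 30.0
t: 10.08
eef_pos: [546.4, 96.7, 154.9]
tcp_rot: [3.135, -0.0, 1.636]
ft_force: [-0.4, -0.5, -1.0]
opening: 0.294
grip_force: 30.0
((410.5834655761719, 263.6636962890625), (83.87509155273438, 60.2473030090332), 2.0454084873199463) [ 523.2 -205.3   34. ]
d [-295.7  -69.9    2.6] turn 0.13
```

```bash
python3 steer.py '[-2,-0.15,0,0,0.1,-4,-0.4,0,0,0.1,-6,-0.8,0,0.03,0.1,-8,-1.4,0,0.08,0.1,-10,-2.1,0,0.13,0.1]'; python3 go.py 495 -211 150 1.506
```

```text
t: 10.55
eef_pos: [515.3, -106.5, 150.1]
tcp_rot: [-3.14, -0.0, 1.504]
ft_force: [0.9, -0.1, -1.9]
opening: 0.291
grip_force: 30.0
d [-1.056e+02 -1.330e+01  1.000e-01] turn -0.002
```

Scaled: -104 mm is -5.2, -80 mm is -4.

```bash
python3 steer.py '[-2,-0.25,0,0,0.1,-4,-0.5,0,0,0.1,-5.2,-0.7,0,0,0.1,-5.2,-0.7,1.25,0,0.1,-5.2,-0.7,2.5,0,0.1]'; python3 steer.py '[0,0,0.75,0,0.1,0,0,1.5,0,0.1,0,0,2.1,0,0.1,0,0,2.3,0,0.1,0,0,2.3,0,0.1]'; python3 go.py 495 -211 50 1.506
```

```text
t: 10.97
eef_pos: [495.0, -209.6, 100.4]
tcp_rot: [3.14, 0.001, 1.503]
ft_force: [-0.4, 0.3, -1.7]
opening: 0.295
grip_force: 30.0
t: 11.38
eef_pos: [494.6, -207.4, 53.8]
tcp_rot: [-3.139, -0.002, 1.506]
ft_force: [-0.4, -0.4, -1.6]
opening: 0.296
grip_force: 30.0
d [-3.6  0.6  3.8] turn -0.0
```

```bash
python3 steer.py '[0,0,0.2,0,0.1,0,0,0.2,0,0.6,0,0,0.2,0,0.6,0,0,0.2,0,0.6]'; python3 steer.py '[0,0,0,0,0.6,0,0.75,0,0,0.6,0,1.5,0,0,0.6,0,2,-0.25,0,0.6,0,2,-0.5,0,0.8]';python3 steer.py '[0,0,-1.5,0,0.8,0,0,-3,0,0.8,2,-0.5,-4.5,0,0.6,4,-0.75,-4.5,0,0.6,6,-0.75,-4.5,0,0.6]';python3 go.py 547 49 95 1.635; python3 - <<'E'
from h import *
I=[env.read_camera(n)[0][:,:,::-1] for n in("top","scene")]
im=np.hstack([cv2.resize(I[0][225:325,320:470],(450,300)),cv2.resize(I[1][180:330,180:450],(340,300))]); cv2.imwrite("pics/l5.png",im)
E
```

```text
t: 11.72
eef_pos: [495.7, -207.9, 52.2]
tcp_rot: [3.141, 0.0, 1.506]
ft_force: [-0.5, 0.7, 0.1]
opening: 0.452
grip_force: 0.0
t: 12.13
eef_pos: [536.9, -210.6, 62.0]
tcp_rot: [3.14, 0.0, 1.506]
ft_force: [-0.4, 0.4, -0.5]
opening: 0.625
grip_force: 0.0
t: 12.55
eef_pos: [527.1, -93.9, 153.8]
tcp_rot: [3.138, 0.001, 1.503]
ft_force: [1.7, 0.3, -0.3]
opening: 0.647
grip_force: 0.0
d [143.9  10.1  58.7] turn -0.132
```

View pics/l5.png

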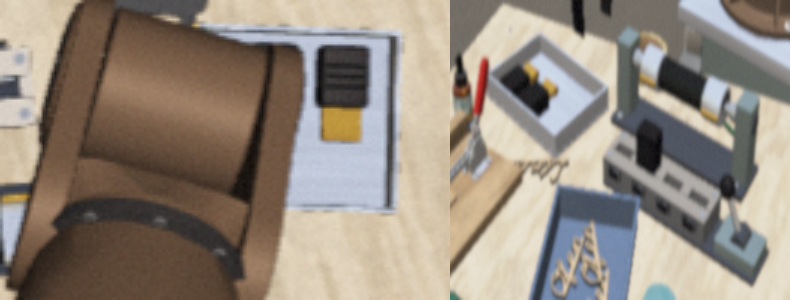

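Two plugs lie flat in the tray (scene crop (515,75) and (538,95)). Only plug 1 is left in the strip, at (650,145).

Scaled: 8 mm is 0.4, 5 mm is 0.25.

```bash
python3 steer.py '[2,0.1,0,-0.03,0.6,4,0.25,0,-0.08,0.6,6,0.4,0,-0.12,0.6,7.2,0.5,0.25,-0.13,0.6,7.2,0.5,1.5,-0.13,0.6]'; python3 steer.py '[0,0,0.75,0,0.6,0,0,1.4,0,0.6,0,0,1.4,0,0.6]';python3 go.py 547 49 55 1.635
```

```text
t: 13.07
eef_pos: [549.0, 52.0, 124.4]
tcp_rot: [3.135, 0.0, 1.64]
ft_force: [0.0, 0.1, -1.2]
opening: 0.601
grip_force: 0.0
t: 13.32
eef_pos: [545.9, 48.3, 91.6]
tcp_rot: [-3.138, -0.0, 1.636]
ft_force: [-0.7, -0.2, 0.4]
opening: 0.598
grip_force: 0.0
d [ 0.6  1.2 36.6] turn 0.001
```

```bash
python3 steer.py '[0.05,0,1,0,0.6,0.05,0,1.95,0,0.6,0.05,0,1.95,0,0.1,0.05,0,1.95,0,0.1,0.05,0,1.95,0,0.1]';python3 steer.py '[0,0,0,0,0.1,0,0,0,0,0.1,0,0,0,0,0.1]'
```

```text
t: 13.73
eef_pos: [547.7, 49.3, 55.8]
tcp_rot: [3.14, 0.0, 1.635]
ft_force: [0.0, -0.7, 0.1]
opening: 0.447
grip_force: 0.0
t: 13.98
eef_pos: [547.5, 49.6, 55.6]
tcp_rot: [3.14, 0.0, 1.636]
ft_force: [-1.8, -2.3, 7.3]
opening: 0.294
grip_force: 30.0
```

Scaled: -26 mm is -1.3, -18 mm is -0.9.

```bash
python3 steer.py '[0,0,-0.2,0,0.1,0,0,-0.4,0,0.1,0,0,-0.6,0,0.1,0,0,-0.9,0,0.1,0,0,-1.3,0,0.1]';python3 steer.py '[0,0,-1.5,0,0.1,0,0,-3,0,0.1,0,0,-3.5,0,0.1,0,0,-3.5,0,0.1]'; python3 - <<'E'
from h import *
p,d=env.read_camera("top"); T=p[:,:,::-1]
h=cv2.cvtColor(np.ascontiguousarray(T),cv2.COLOR_BGR2HSV)
m=((h[...,0]>100)&(h[...,0]<130)&(h[...,1]>15)).astype(np.uint8)
x0,y0,x1,y1=360,225,480,320; k=np.zeros_like(m);k[y0:y1,x0:x1]=m[y0:y1,x0:x1]
n,l,s,c=cv2.connectedComponentsWithStats(k); i=1+s[1:,4].argmax()
r=cv2.minAreaRect(np.argwhere(l==i)[:,::-1].astype(np.float32)); print(r, onz("top",*r[0],34).round(1))
E
python3 go.py 499 -157 150 1.506
```

```text
t: 14.4
eef_pos: [547.8, 49.7, 81.3]
tcp_rot: [3.14, 0.0, 1.636]
ft_force: [0.4, 0.2, -1.5]
opening: 0.292
grip_force: 30.0
t: 14.73
eef_pos: [548.9, 49.7, 153.8]
tcp_rot: [3.135, 0.001, 1.636]
ft_force: [-0.2, 0.6, -0.9]
opening: 0.295
grip_force: 30.0
((410.4000244140625, 263.6999816894531), (83.60933685302734, 60.21797180175781), 2.12109637260437) [ 523.1 -204.8   34. ]
d [-203.1  -62.3    1.7] turn 0.13
```

```bash
python3 steer.py '[-2,-0.4,0,0.02,0.1,-4,-1,0,0.05,0.1,-6,-1.6,0,0.08,0.1,-8,-2.4,0,0.11,0.1,-9.9,-3.1,0,0.13,0.1]'; python3 steer.py '[-0.1,0,1.25,0,0.1,-0.1,0,2.5,0,0.1,-0.1,0,3.75,0,0.1,-0.1,0,4.7,0,0.1,-0.1,0,4.7,0,0.1]'; python3 go.py 498.5 -155 50 1.506
```

```text
t: 15.2
eef_pos: [497.1, -152.9, 149.1]
tcp_rot: [-3.14, -0.001, 1.505]
ft_force: [1.2, 0.0, -1.0]
opening: 0.294
grip_force: 30.0
t: 15.62
eef_pos: [496.1, -152.8, 52.3]
tcp_rot: [-3.135, -0.003, 1.505]
ft_force: [-0.3, 0.5, -1.9]
opening: 0.289
grip_force: 30.0
d [-2.   2.5  2.3] turn -0.001
```

```bash
python3 steer.py '[0,0.1,0.1,0,0.1,0,0.1,0.1,0,0.6,0,0.1,0.1,0,0.6,0,0.1,0.1,0,0.6]'; python3 steer.py '[0,0,0,0,0.6,0,0.75,0,0,0.6,0,1.5,0,0,0.6,0,2,-0.25,0,0.6,0,2,-0.5,0,0.8]';python3 steer.py '[0,0,-1.5,0,0.5,0,0,-3,0,0.2,2,-0.5,-4.5,0,0,4,-0.75,-4.5,0,0,6,-0.75,-4.5,0,0]';python3 steer.py '[2,0,0,-0.05,0,4,0,0,-0.1,0,6,0,0,-0.13,0,8,0,0,-0.13,0,10,0,0,-0.13,0]'; python3 - <<'E'
from h import *
I=[env.read_camera(n)[0][:,:,::-1] for n in("top","scene")]
im=np.hstack([cv2.resize(I[0][225:325,320:470],(450,300)),cv2.resize(I[1][180:330,180:450],(340,300))]); cv2.imwrite("pics/l6.png",im)
E
```

```text
t: 15.95
eef_pos: [500.7, -153.7, 55.5]
tcp_rot: [3.14, 0.001, 1.506]
ft_force: [0.4, -0.7, 0.4]
opening: 0.449
grip_force: 0.0
t: 16.37
eef_pos: [541.7, -156.4, 65.2]
tcp_rot: [3.14, 0.0, 1.506]
ft_force: [-0.2, 0.0, -0.3]
opening: 0.633
grip_force: 0.0
t: 16.78
eef_pos: [531.9, -39.6, 157.0]
tcp_rot: [3.138, 0.0, 1.504]
ft_force: [1.0, 0.6, -0.7]
opening: 0.375
grip_force: 0.0
t: 17.2
eef_pos: [544.9, 161.1, 155.2]
tcp_rot: [3.141, -0.0, 1.636]
ft_force: [-0.1, 0.3, 0.0]
opening: 0.033
grip_force: 0.0
```

View pics/l6.png

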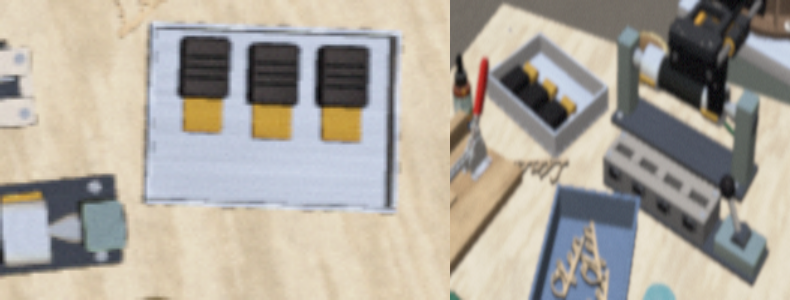

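All three plugs lie flat in the tray, at (205,85), (273,90) and (342,93) in the left crop. The strip is empty and the lever is over. Now the roller: I'll put shut fingers against its +x side and drag upward by friction.

The rows are not in the units I measure in: shifts go in units of 20 mm. I convert before sending: -109 mm is -5.45, -80 mm is -4.

```bash
python3 go.py 486 47.5 130 1.645; python3 steer.py '[-2,-0.6,0,0,0,-4,-1.2,0,0,0,-5.45,-1.8,0,0,0,-5.45,-2.4,0.5,0,0,-5.45,-2.55,1.25,0,0]';  python3 go.py 486 47.5 46 1.645
```

```text
d [-111.9  -67.    24.9] turn -0.004
t: 17.72
eef_pos: [500.5, 45.2, 130.7]
tcp_rot: [3.14, 0.0, 1.633]
ft_force: [-0.3, 0.3, -0.3]
opening: 0.004
grip_force: 0.0
d [  3.2 -14.4  84.7] turn -0.012
```

```bash
python3 steer.py '[0.1,-0.7,1.25,-0.012,0,0.1,-0.7,2.5,-0.012,0,0.1,-0.7,3.75,-0.012,0,0.1,-0.7,4.25,-0.012,0,0.1,-0.7,4.25,-0.012,0]';  python3 steer.py '[0,-0.2,0,0,0,0,-0.4,0,0,0,0,-0.5,0,0,0,0,-0.6,0,0,0,0,-0.6,0,0,0]'
```

```text
t: 18.13
eef_pos: [486.6, 47.9, 43.2]
tcp_rot: [-3.138, -0.0, 1.647]
ft_force: [-0.3, -1.0, 0.5]
opening: 0.002
grip_force: 0.0
t: 18.55
eef_pos: [475.7, 47.5, 45.2]
tcp_rot: [3.141, 0.0, 1.648]
ft_force: [0.2, -0.7, -0.3]
opening: 0.003
grip_force: 0.0
```

Scaled: -2 mm is -0.1, -1 mm is -0.05.

```bash
python3 steer.py '[0,-0.05,0,0,0,0,-0.1,0,0,0,0,-0.1,0,0,0]';  python3 steer.py '[0,-0.05,0,0,0,0,-0.1,0,0,0,0,-0.1,0,0,0]'
```

```text
t: 18.8
eef_pos: [473.8, 47.3, 44.6]
tcp_rot: [3.141, -0.0, 1.648]
ft_force: [-0.6, 0.1, -0.7]
opening: 0.008
grip_force: 0.0
t: 19.05
eef_pos: [471.7, 47.1, 44.4]
tcp_rot: [-3.141, -0.0, 1.648]
ft_force: [0.5, -0.3, -0.1]
opening: 0.005
grip_force: 0.0
```

Scaled: -2 mm is -0.1, -1 mm is -0.05.

```bash
python3 steer.py '[0,-0.05,0,0,0,0,-0.1,0,0,0,0,-0.1,0,0,0]';  python3 steer.py '[0,-0.05,0,0,0,0,-0.1,0,0,0,0,-0.1,0,0,0]'
```

```text
t: 19.3
eef_pos: [469.7, 47.0, 44.4]
tcp_rot: [-3.141, -0.0, 1.648]
ft_force: [-0.1, -0.1, -0.3]
opening: 0.004
grip_force: 0.0
t: 19.55
eef_pos: [467.7, 46.9, 44.5]
tcp_rot: [-3.141, -0.0, 1.648]
ft_force: [0.9, -0.1, -0.2]
opening: 0.006
grip_force: 0.0
```

```bash
python3 steer.py '[0,-0.05,0,0,0,0,-0.1,0,0,0,0,-0.1,0,0,0]';  python3 steer.py '[0,-0.05,0,0,0,0,-0.1,0,0,0,0,-0.1,0,0,0]'
```

```text
t: 19.8
eef_pos: [467.6, 46.8, 44.7]
tcp_rot: [3.137, 0.0, 1.647]
ft_force: [8.1, 2.8, -4.6]
opening: 0.007
grip_force: 3.6
t: 20.05
eef_pos: [467.7, 46.7, 45.1]
tcp_rot: [3.133, 0.0, 1.647]
ft_force: [14.6, 5.2, -4.0]
opening: 0.005
grip_force: 7.2
```

```bash
python3 steer.py '[0,-0.1,0,0,0,0,-0.1,-0.2,0,0,0,-0.1,-0.4,0,0,0,-0.1,-0.6,0,0,0,-0.1,-0.6,0,0]'; python3 - <<'E'
from h import *
T=[np.ascontiguousarray(env.read_camera(n)[0][:,:,::-1]) for n in("top","scene")]
def br(I):
    h=cv2.cvtColor(I,cv2.COLOR_BGR2HSV); return ((h[...,0]>12)&(h[...,0]<28)&(h[...,1]>120)&(h[...,2]>70)).astype(np.uint8)
print([(c,s) for c,s in blobs(br(T[1]),(315,190,430,250),4)[0]])
print([(c,s) for c,s in blobs(br(T[0]),(255,280,345,315),4)[0]])
E
```

```text
t: 20.47
eef_pos: [466.3, 46.6, 57.9]
tcp_rot: [3.131, 0.001, 1.647]
ft_force: [14.3, 7.1, 6.5]
opening: 0.004
grip_force: 7.4
[(array([346.5, 197.7]), array([342, 195,   9,   6,  39], dtype=int32)), (array([367. , 209.4]), array([363, 206,   7,   8,  20], dtype=int32)), (array([385.3, 229.9]), array([380, 228,  12,   5,  17], dtype=int32))]
[(array([332.4, 291.8]), array([332, 291,   2,   3,   5], dtype=int32))]
```

```bash
cat > look.py <<'E'
from h import *
import sys
T=[np.ascontiguousarray(env.read_camera(n)[0][:,:,::-1]) for n in("top","scene")]
im=np.hstack([cv2.resize(T[0][275:330,235:365],(390,165),interpolation=2),cv2.resize(T[1][180:260,310:430],(405,270),interpolation=2)[:165] if 0 else cv2.resize(T[1][185:245,310:430],(330,165),interpolation=2)]); cv2.imwrite(f"pics/{sys.argv[1]}.png",im)
E
python3 steer.py '[0,0,-0.2,0,0,0,0,-0.4,0,0,0,0,-0.6,0,0,0,0,-0.6,0,0]'; python3 look.py r1
```

```text
t: 20.9
eef_pos: [464.9, 46.5, 69.6]
tcp_rot: [3.135, 0.0, 1.648]
ft_force: [8.8, 3.9, 6.8]
opening: 0.008
grip_force: 4.9
```

View pics/r1.png

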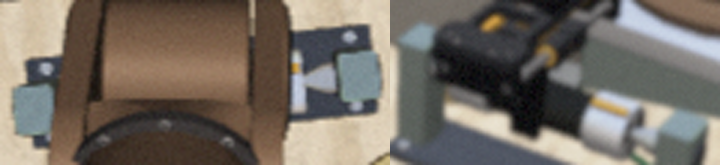

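The left key now shows on the upper outer face of its collar (scene crop (607,105)), so the roller is turning the right way.

Scaled: -3 mm is -0.15, -1 mm is -0.05.

```bash
python3 steer.py '[0,-0.05,-0.15,0,0,0,-0.05,-0.3,0,0,0,-0.05,-0.4,0,0,0,-0.05,-0.4,0,0]'; python3 steer.py '[0,0.5,0,0,0,0,1.5,-0.5,0,0,0,3,-2.5,0,0,2,4,-4,0,0,4,5,-4,0,0]';python3 steer.py '[2,0,0,0,0,4,0,0,0,0,6,0,0,0,0.3,7.5,0,0,0,0.3]';python3 - <<'E'
from h import *
T=[np.ascontiguousarray(env.read_camera(n)[0][:,:,::-1]) for n in("top","scene")]
def br(I):
    h=cv2.cvtColor(I,cv2.COLOR_BGR2HSV); return ((h[...,0]>12)&(h[...,0]<28)&(h[...,1]>120)&(h[...,2]>70)).astype(np.uint8)
B=[blobs(br(T[1]),(315,190,430,250),4)[0],blobs(br(T[0]),(255,280,345,315),4)[0]]
for b in B: print([(c,s) for c,s in b])
im=np.hstack([cv2.resize(T[0][275:330,235:365],(390,165),interpolation=2),cv2.resize(T[1][185:245,310:430],(330,165),interpolation=2)]); cv2.imwrite("pics/r2.png",im)
E
```

```text
t: 21.33
eef_pos: [463.9, 46.4, 77.4]
tcp_rot: [3.134, 0.0, 1.648]
ft_force: [9.8, 3.4, 1.8]
opening: 0.003
grip_force: 5.1
t: 21.75
eef_pos: [549.6, 116.7, 156.7]
tcp_rot: [3.138, 0.0, 1.645]
ft_force: [0.8, 0.1, 0.8]
opening: 0.005
grip_force: 0.0
t: 22.08
eef_pos: [535.1, 269.6, 153.0]
tcp_rot: [-3.141, -0.0, 1.649]
ft_force: [0.7, -0.0, 0.3]
opening: 0.091
grip_force: 0.0
[(array([342.1, 202.9]), array([337, 201,  11,   5,  28], dtype=int32)), (array([391.9, 220. ]), array([387, 218,  11,   5,  24], dtype=int32))]
[(array([328.2, 302.1]), array([322, 301,  13,   3,  29], dtype=int32)), (array([271.9, 308. ]), array([266, 307,  13,   3,  29], dtype=int32))]
```

View pics/r2.png

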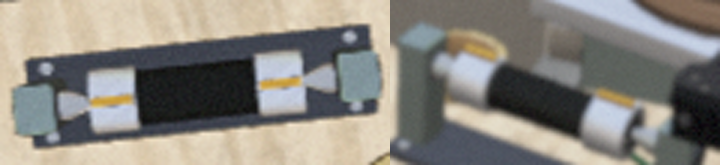

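The keys are close to top: in the top crop the brass lies near mid-collar at (110,100) and (280,84). I'll measure the residual angle.

```bash
cat > ang.py <<'E'
from h import *
T=[np.ascontiguousarray(env.read_camera(n)[0][:,:,::-1]) for n in("top","scene")]
def br(I):
    h=cv2.cvtColor(I,cv2.COLOR_BGR2HSV); return ((h[...,0]>12)&(h[...,0]<28)&(h[...,1]>100)&(h[...,2]>70)).astype(np.uint8)
kt=sorted([c for c,s in blobs(br(T[0]),(255,280,345,320),10)[0]],key=lambda c:c[0]); ks=sorted([c for c,s in blobs(br(T[1]),(330,195,430,250),10)[0]],key=lambda c:-c[0])
for a,b in zip(kt,ks): print("key",*[np.round(x,1) for x in tri(a,b)])
# roller silhouette: per column, edges of non-dark (collar) / dark base; grey level half-crossing along the column
g=T[0].max(2).astype(float)
for k in kt:
    r=[]
    for u in range(int(k[0])-4,int(k[0])+5):
        col=np.interp(np.arange(280,325,.1),np.arange(480),g[:,u]); w=np.arange(280,325,.1)
        j=np.searchsorted(w,k[1]); th=130
        # walk outwards from 3px off the key until darker than th
        a=j-30
        while col[a]>th:a-=1
        b=j+30
        while col[b]>th:b+=1
        r.append((w[a],w[b]))
    r=np.median(r,0); f=np.array([onz("top",k[0],v,85) for v in r]); kk=onz("top",*k,113)
    print("edges",r.round(1),"x",f[:,0].round(1),"width",round(f[0,0]-f[1,0],1),"axis",f.mean(0)[:2].round(1),"key",kk[:2].round(1),"ang",round((kk[0]-f.mean(0)[0])/28,3))
E
python3 ang.py
```

```text
key [434.8 107.2 111.2] 0.9
key [445.9 -16.3 114.5] 7.0
edges [297.5 318.4] x [456.1 410.3] width 45.8 axis [433.2 109.9] key [434.7 107.5] ang 0.051
edges [291.6 312.5] x [465.9 420.1] width 45.8 axis [443.  -13.6] key [443.8 -13.5] ang 0.029
```

The residual angle is about 0.04 rad by collar midline. The post midline agrees: axis x 433.5 and 443.1 against keys at 434.7 and 443.8. The robot is clear, so I'm handing in.

```bash
python3 look.py end; python3 -c "
from cell import env
print(env.job_done())"
```

```text
the job is handed in; nothing more can be done
None
```

The job is handed in: the isolator is thrown to its far stop, all three plugs (slot 0 was empty) are in the tray, and the roller keys face up, about 0.04 rad off by camera measurement.

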